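Find the full sweet tin by its weight

ROBOT

A 6-joint arm with a two-finger parallel gripper is mounted at the origin on the work surface. World frame = base frame: x ahead of the robot, y to its left, z up, the work surface at z = 0. Lengths are in m, angles in rad, forces in N, time in s.
With the tool pointing down it reaches from about 0.3 to 0.775 m from the base axis. Payload 14.6 kg.
Tool frame: the origin (TCP) lies midway between the tips of the shut fingers; the grasp point (between the pads) lies 19 mm behind it (ctrl.tcp_to_grasp is the z of the grasp point in the tool frame, in m); z points along the fingers, y is the line along which they close (so a half turn about z gives the same grasp; the last joint's range is limited). The gripper opens to 94 mm and grips with 3 to 60 N. Pads are 16 mm wide; open, the fingers measure 119 mm over their backs; the gripper's body (75 mm by 177 mm) begins 78 mm behind the grasp point.
Start: joints at [-1.347, 0.3, 1.521, -0, 1.321, -0.067], TCP at [0.158, -0.527, 0.166] pointing down, gripper open.
Joint ranges: [-3.03, 3.03], [-0.79, 2.21], [0.23, 2.52], [-1.04, 4.18], [0, 3.07], [-2.55, 2.55]. Speed limits (rad/s): [2.22, 2.22, 2.57, 3.14, 3.14, 3.14].

INTERFACE

Orientations are given as [roll, pitch, yaw] about the fixed x, y, z axes, in that order (R = Rz(yaw) Ry(pitch) Rx(roll)).
In Python, from station import monitor, camera, ctrl gives the robot as it stands.
- The arm moves only by the tool apply_moves, never from a script. Its argument "plan" is one flat list of numbers, 4 for each row, row after row: the shift along the tool's x, y, z in mm, then the turn about the tool's z in rad. In form: [dx, dy, dz, spin, dx, dy, dz, spin, ...]. A call has 1 to 20 rows; each row shifts and turns the commanded pose from where the row before left it, along the tool's axes as they then stand; what a row does not reach is not made up. A row lasts 1/10 s, in which the tool goes at most 50 mm and 8.59 degrees, less where a joint would pass 70% of its speed; a pose out of reach is approached as far as the arm can. A call is refused whole if a number of a shift passes 50 or a number of a turn 0.15, either way. A call with a gripper value outside its range is refused whole. "hand" is the gripper command: -1 is shut, 1 is fully open, values between are in proportion, set as the call begins (left out, the last holds). The fingers move at their own pace and stop on an object; "squeeze" is the grip in N (left out, the last holds). Time passes only in rows, so rows that do not move let the fingers close. It gives the time, the measured TCP pose, the force, the opening and the grip force at its end, in the units of the state.
- monitor.get_obs(): the state, without advancing time (a new reading comes with each control period).
- camera(name): name is "scene" or "top" or "wrist"; returns a dict with "image" (384x512x3 uint8, red, green, blue), "range_z" (384x512 float32, m along the optical axis (not along the pixel's ray), 0 where there is no reading), "mtx" (3x3 intrinsics, pixels), "rvec" (rotation vector, rad) and "tvec" (3), from world to camera coordinates, as OpenCV has them. Camera axes: x right, y down, z forward; pixel columns grow to the right and rows downward; lengths in m; the calibration is good to about 2 mm. A picture is of the moment at which its call begins.
- ctrl.hand_in(): hands the job in; it is judged then, once.
The state is a dict: "time_s": time; "qpos": joint angles; "joint_vel": joint speeds; "tau": joint torques, N m; "ee_pos": TCP position; "eef_rot": TCP orientation; "force": force on the tool from outside, world axes, zero at the start; "moment": the same for the moment, N m; "grip_width": finger opening in m; "grip_force": force on a finger pad.
Only numpy, scipy, OpenCV 4.12 (cv2) and the standard library are available. Lean on these libraries where they do the work, as an engineer would, in place of code of your own. Each camera call takes 0.05 s, during which the arm holds its last target. There are 200 camera calls.

TASK

One of the two identical red tins is full of sweets and the other is nearly empty. Find out which is the full one by lifting, and set it down gently, upright, inside the wooden serving tray; leave the other tin standing upright on the table, and do not disturb the blue mug.

Things in the scene. Friction and masses are not known exactly. Their poses are not given: they have to be found in the camera images.
- tin_a: One of two identical closed round tins, red with a brass-coloured lid that stays shut: diameter 58 mm, height 115 mm, standing on the table. Origin at the centre of its underside, z up. Which of the two is full changes from start to start and cannot be seen: the full one weighs 0.39 to 0.53 kg, the nearly empty one about 0.11 kg.
- tin_b: The other of the two identical red tins: diameter 58 mm, height 115 mm, origin at the centre of its underside, z up. Both tins are rigid; a grip of about 25 N round the sides holds either safely, and the contents do not shift noticeably.
- tray: Fixed wooden serving tray with a dark rim, 180 mm (its x) by 240 mm (its y) outside, standing on the table. The inner floor is 10 mm above the table; the rim is 8 mm thick and 25 mm high above the table. Origin at the centre of its underside, z up.
- mug: Loose blue ceramic mug, 76 mm across (about 110 mm with its handle, on its y side), 85 mm high, 0.3 kg; a bystander, standing on the table beyond the tins. Origin at the centre of its underside.

How it is judged:
By the outcome, as a careful person would: the job done as asked, in the order asked, and still so for the second after the job is handed in, with the robot touching nothing.
It also fails if it takes over 51 s, if anything falls off the work surface, if the arm or the gripper's body presses on something with over 40 N, if the wrist force passes 120 N, or if a joint passes its speed limit or range.

## Working session

There is one attempt and no reset: what is moved stays moved. The work goes in short steps, Python scripts to look and compute and a tool call to move; the robot and the scene stay as the last step left them, time stands still between calls to the robot, and variables do not carry over. Pictures are saved under pics/ and viewed, at most 10 in all, crops included, and the job is handed in when it is done.

Besides the shell and the picture viewer there is one more tool, called as a command line: name --argument value ..., lists and objects as JSON in quotes. apply_moves: Moves the arm, as the interface text tells. Its arguments: {"type":"object","properties":{"plan":{"type":"array","items":{"type":"number"}},"hand":{"type":"number"},"squeeze":{"type":"number"}},"required":["plan"]}

```bash
mkdir -p pics; python3 - <<'E'
from station import monitor, camera, ctrl
import cv2, numpy as np
ims=[]
for n in ("scene","top"):
    c=camera(n); np.savez(n+".npz",**c); ims.append(c["image"][:,:,::-1])
cv2.imwrite("pics/a.png",cv2.resize(ims[0],(768,576)))
cv2.imwrite("pics/b.png",cv2.resize(ims[1],(768,576)))
o=monitor.get_obs(); print(o, ctrl.tcp_to_grasp)
E
```

```text
{'time_s': 0.1, 'qpos': array([-1.34658259e+00,  3.00404533e-01,  1.52151455e+00, -1.25611291e-05,
        1.32070949e+00, -6.65855309e-02]), 'joint_vel': array([-0.00087809, -0.00122245, -0.0008011 ,  0.00060195, -0.00140112,
        0.00105376]), 'tau': array([ 1.25175768e-03, -5.32645404e+01, -3.53283691e+01,  7.09282723e-02,
        2.35116330e-02, -5.90768650e-05]), 'ee_pos': array([ 0.15763429, -0.5266368 ,  0.16575101]), 'eef_rot': array([-3.14055822e+00, -5.67863392e-05,  2.90802356e-01]), 'force': array([0.8232887 , 0.80865953, 0.19613692]), 'moment': array([ 0.00611787,  0.00010682, -0.02101608]), 'grip_force': 0.0, 'grip_width': 0.09398668508006758} -0.0188
```

View pics/a.png

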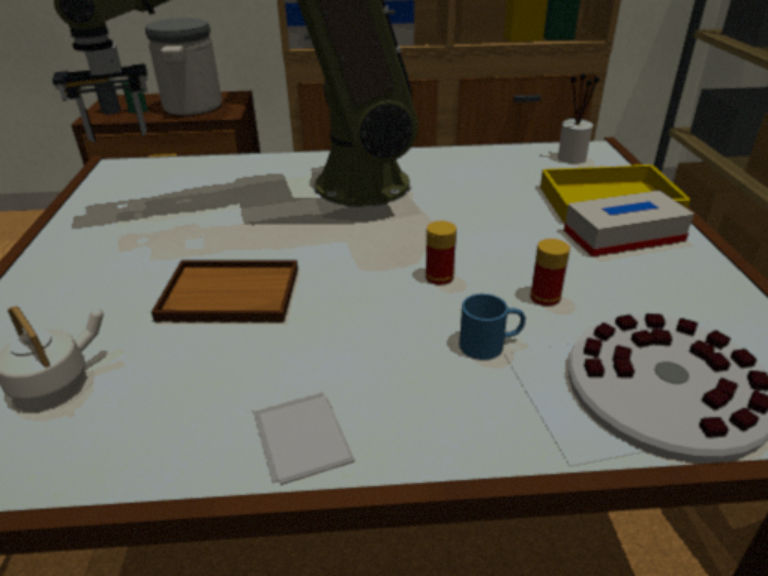

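View pics/b.png

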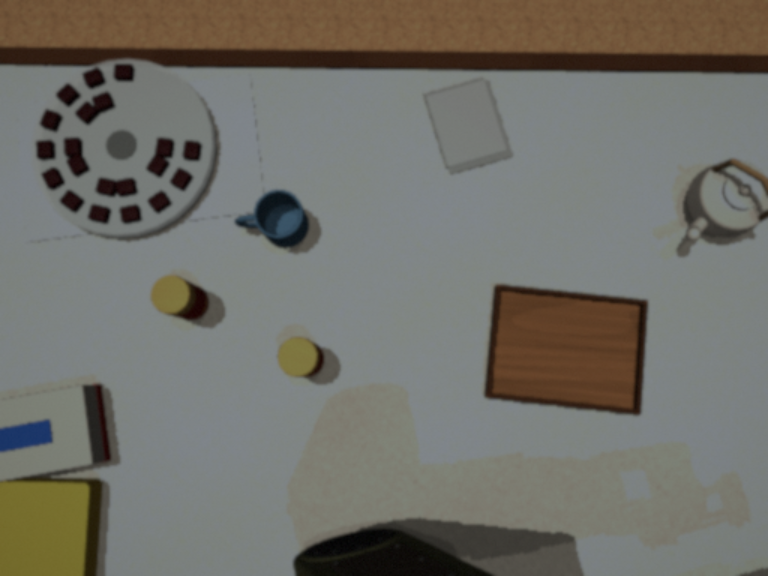

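The two tins' lids sit at (299,356) and (172,294) in the enlarged top view, and at (441,229) and (551,247) in the scene view. The tray centre is near (567,349) and the mug near (281,217), both in the top view.

```bash
cat > h.py <<'E'
import numpy as np, cv2
def load(n): return dict(np.load(n+".npz"))
def P(c): return c["mtx"]@np.c_[cv2.Rodrigues(c["rvec"])[0],c["tvec"].reshape(3)]
def deproj(c,u,v):
    d=c["range_z"][int(round(v)),int(round(u))]; R=cv2.Rodrigues(c["rvec"])[0]
    return R.T@(d*np.linalg.inv(c["mtx"])@[u,v,1]-c["tvec"].reshape(3))
def cloud(c):
    v,u=np.mgrid[:384,:512]; d=c["range_z"]; R=cv2.Rodrigues(c["rvec"])[0]
    p=np.stack([u,v,np.ones_like(u)],-1)@np.linalg.inv(c["mtx"]).T*d[...,None]
    return (p-c["tvec"].reshape(3))@R
def tri(a,pa,b,pb):
    X=cv2.triangulatePoints(P(a),P(b),np.array(pa,float),np.array(pb,float)); return (X[:3]/X[3]).ravel()
E
python3 - <<'E'
from h import *
np.set_printoptions(precision=4,suppress=True)
t,s=load("top"),load("scene"); k=1.5
for n,a,b in [("near",(299,356),(441,229)),("far",(172,294),(551,247)),("tr0",(496,286),(157,318)),("tr1",(646,300),(283,319)),("tr2",(640,412),(297,262)),("tr3",(487,397),(180,263))]:
    a=np.array(a)/k;b=np.array(b)/k
    print(n,tri(t,a,s,b),deproj(t,*a),deproj(s,*b))
W=cloud(t)
for n,(u,v,r) in dict(near=(299,356,30),far=(175,296,36),mug=(272,217,48)).items():
    u,v,r=int(u/k),int(v/k),int(r/k)
    w=W[v-r:v+r,u-r:u+r].reshape(-1,3); 
    z=w[:,2]; top=w[(z>.1) if n!="mug" else (z>.03)&(z<.1)]
    print(n,len(top),top.min(0),top.max(0),(top.min(0)+top.max(0))/2,np.median(top,0))
v,u=np.mgrid[:384,:512]
m=(u>305)&(u<450)&(v>180)&(v<285)
w=W[m]; f=w[(w[:,2]>.005)&(w[:,2]<.05)]
print(len(f),cv2.minAreaRect(f[:,:2].astype(np.float32)),np.percentile(f[:,2],[5,50,95,99]))
E
```

```text
near [0.4592 0.138  0.1104] [0.4589 0.1368 0.1201] [0.4705 0.1361 0.1166]
far [0.5461 0.3271 0.1122] [0.5459 0.3271 0.1162] [0.5525 0.3229 0.1157]
tr0 [ 0.6112 -0.2497  0.0435] [ 0.5785 -0.1594  0.027 ] [ 0.5642 -0.3909  0.0107]
tr1 [ 0.5708 -0.296   0.0527] [ 0.561  -0.3954  0.0237] [ 0.5818 -0.1635  0.0071]
tr2 [ 0.3995 -0.2786  0.0674] [ 0.3858 -0.3891  0.002 ] [ 0.4119 -0.1464  0.0224]
tr3 [ 0.4389 -0.2391  0.0571] [ 0.404  -0.1496 -0.0044] [ 0.3986 -0.3825  0.0245]
near 592 [0.4242 0.002  0.1003] [0.4884 0.1691 1.1514] [0.4563 0.0856 0.6258] [0.4595 0.1401 0.1155]
far 594 [0.4242 0.002  0.1008] [0.5755 0.3612 1.1514] [0.4999 0.1816 0.6261] [0.546  0.3289 0.1158]
mug 615 [0.6405 0.1445 0.03  ] [0.7158 0.2546 0.0909] [0.6781 0.1996 0.0605] [0.6753 0.19   0.0695]
7951 ((0.4833521842956543, -0.27388906478881836), (0.24426911771297455, 0.34020981192588806), 0.026832351461052895) [0.0067 0.0106 0.0257 0.028 ]
```

apply_moves --plan '[24,-27.5,-1,0,24,-27.5,-1,0,24,-27.5,-1,0,24,-27.5,-1,0,24,-27.5,-1,0,24,-27.5,-1,0,24,-27.5,-1,0,24,-27.5,-1,0,24,-27.5,-1,0,24,-27.5,-1,0,24,-27.5,0,0,24,-27.5,0,0,24,-27.5,0,0,24,-27.5,0,0,24,-27.5,0,0,24,-27.5,0,0,24,-27.5,0,0,24,-27.5,0,0,24,-27.5,0,0,24,-27.5,0,0]' --hand 1 --squeeze 25

```text
time_s: 2.1
ee_pos: [0.4601, 0.1392, 0.176]
eef_rot: [-3.142, 0.0, 0.291]
force: [0.1, -1.1, 0.6]
grip_width: 0.0941
grip_force: 0.0
```

apply_moves --plan '[0,0,0,0,0,0,0,0]'

```text
time_s: 2.3
ee_pos: [0.4595, 0.1379, 0.1757]
eef_rot: [3.142, 0.001, 0.292]
force: [0.2, 0.2, -0.8]
grip_width: 0.0939
grip_force: 0.0
```

```bash
cat >> h.py <<'E'
def obs():
    from station import monitor; from scipy.spatial.transform import Rotation as Ro
    o=monitor.get_obs(); return o, Ro.from_euler("xyz",o["eef_rot"]).as_matrix()
def to(x,y,z):
    o,R=obs(); print("t",o["time_s"],"tcp",o["ee_pos"].round(4),"rpy",o["eef_rot"].round(3),"tool mm",(R.T@(np.array([x,y,z])-o["ee_pos"])*1e3).round(1),"F",o["force"].round(2))
E
python3 - <<'E'
from h import *
from station import camera
c=camera("wrist"); np.savez("w.npz",**c); cv2.imwrite("pics/w.png",c["image"][:,:,::-1])
to(.4595,.139,.056)
E
```

```text
t 2.35 tcp [0.4595 0.1373 0.1759] rpy [3.142e+00 1.000e-03 2.910e-01] tool mm [  0.6  -1.6 119.9] F [ 0.27 -0.22 -0.16]
```

View pics/w.png

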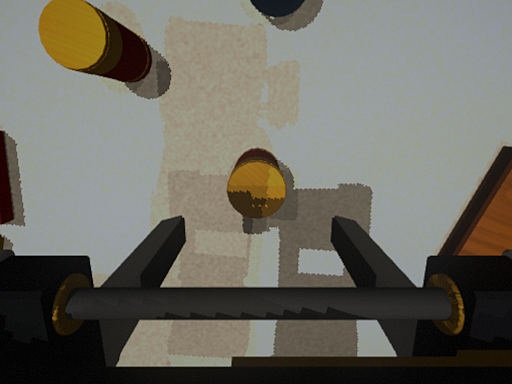

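The wrist view shows the near lid at (257,189), centred between the fingers, and the far lid at (74,34). I'll check both against the top-view positions.

```bash
python3 - <<'E'
from h import *
np.set_printoptions(precision=4,suppress=True)
w,t=load("w"),load("top")
for a,b in [((257,189),(299,356)),((74,34),(172,294))]:
    print(deproj(w,*a),tri(w,a,t,np.array(b)/1.5))
E
```

```text
[0.4603 0.1392 0.1161] [0.4591 0.1383 0.1098]
[0.5458 0.3279 0.1154] [0.5458 0.3267 0.1173]
```

apply_moves --plan '[0,0,0,0,0,-1,15,0,0,0,20,0,0,0,20,0,0,0,20,0,0,0,20,0,0,0,15,0,0,0,10,0,0,0,0,0,0,0,0,0]'

```text
time_s: 3.35
ee_pos: [0.4599, 0.1384, 0.0569]
eef_rot: [3.142, -0.001, 0.29]
force: [0.5, -0.5, -0.6]
grip_width: 0.0941
grip_force: 0.0
```

apply_moves --plan '[0,0,0,0,0,0,0,0,0,0,0,0,0,0,0,0,0,0,0,0,0,0,0,0,0,0,0,0,0,0,0,0,0,0,0,0,0,0,0,0]' --hand -1 --squeeze 25

```text
time_s: 4.35
ee_pos: [0.4596, 0.1387, 0.0564]
eef_rot: [-3.141, -0.0, 0.291]
force: [-0.2, 2.9, 3.0]
grip_width: 0.0579
grip_force: 25.0
```

apply_moves --plan '[0,0,-3,0,0,0,-5,0,0,0,-7,0,0,0,-7,0,0,0,-5,0,0,0,-3,0,0,0,0,0,0,0,0,0,0,0,0,0,0,0,0,0]'

```text
time_s: 5.35
ee_pos: [0.4594, 0.1385, 0.086]
eef_rot: [3.142, 0.0, 0.291]
force: [-1.6, 0.5, -4.8]
grip_width: 0.0577
grip_force: 25.0
```

apply_moves --plan '[0,0,0,0,0,0,0,0]'

```text
time_s: 5.55
ee_pos: [0.4595, 0.1386, 0.0862]
eef_rot: [-3.142, 0.0, 0.291]
force: [-0.6, -0.2, -5.5]
grip_width: 0.0582
grip_force: 25.0
```

```bash
python3 - <<'E'
from h import *
to(.483,-.274,.20)
E
```

```text
t 5.55 tcp [0.4595 0.1386 0.0862] rpy [-3.142  0.     0.291] tool mm [ -95.8  402.  -113.8] F [-0.58 -0.16 -5.46]
```

The force reads about -5 N, where an empty tin would give about -1 N, so this is the full one. I'll carry it to the tray.

apply_moves --plan '[0,0,-5,0,0,0,-14,0,0,0,-16,0,0,0,-10,0,-2,8,0,0,-4,16,0,0,-6,24,0,0,-7.2,30.6,0,0,-7.2,30.6,0,0,-7.2,30.6,0,0,-7.2,30.6,0,0,-7.2,30.6,0,0,-7.2,30.6,0,0,-7.2,30.6,0,0,-7.2,30.6,0,0,-7.2,30.6,0,0,-7.2,30.6,0,0,-6,24,0,0,-4,16,0,0,-2,8,0,0]'

```text
time_s: 7.55
ee_pos: [0.4823, -0.2752, 0.1306]
eef_rot: [-3.141, 0.001, 0.29]
force: [0.2, 0.4, -4.7]
grip_width: 0.0578
grip_force: 25.0
```

apply_moves --plan '[0,0,0,0,0,0,0,0,0,0,0,0]'

```text
time_s: 7.85
ee_pos: [0.4829, -0.2732, 0.1313]
eef_rot: [-3.141, -0.0, 0.292]
force: [-0.5, 1.0, -4.4]
grip_width: 0.0577
grip_force: 25.0
```

```bash
python3 - <<'E'
from h import *
from station import camera
c=camera("wrist"); np.savez("w2.npz",**c); s=camera("scene")["image"][130:250,60:380,::-1]
cv2.imwrite("pics/c.png",np.vstack([c["image"][:,:,::-1],cv2.resize(s,(512,192))]))
to(.483,-.274,.0662)
E
```

```text
t 7.95 tcp [ 0.483  -0.2734  0.1314] rpy [ 3.142 -0.     0.292] tool mm [-0.2  0.6 65.2] F [ 0.1   0.24 -4.61]
```

View pics/c.png

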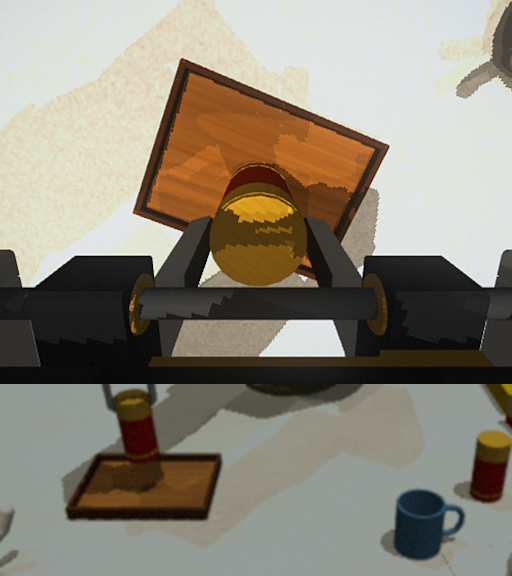

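Tin held over the tray. In the wrist view the tray's far corners are at (183,60) and (388,147). I'll check the floor height from two views.

```bash
python3 - <<'E'
from h import *
np.set_printoptions(precision=4,suppress=True)
w,t,s=load("w2"),load("top"),load("scene")
print(tri(w,(183,60),t,np.array((496,286))/1.5),tri(w,(388,147),t,np.array((646,300))/1.5),tri(t,np.array((487,397))/1.5,s,np.array((297,262))/1.5),tri(t,np.array((640,412))/1.5,s,np.array((180,263))/1.5))
W=cloud(w)[100:150,185:225].reshape(-1,3);print(np.median(W,0))
W=cloud(t)[215:250,350:400].reshape(-1,3);print(np.median(W,0))
E
```

```text
[ 0.5806 -0.1613  0.0136] [ 0.5578 -0.3859  0.051 ] [ 0.4044 -0.1469  0.0178] [ 0.3865 -0.3851  0.0169]
[ 0.5231 -0.1987  0.0104]
[ 0.4835 -0.2653  0.0101]
```

apply_moves --plan '[0,0,5,0,0,0,10,0,0,0,12,0,0,0,10,0,0,0,7,0,0,0,5,0,0,0,4,0,0,0,3,0,0,0,2,0,0,0,2,0,0,0,1,0,0,0,0,0,0,0,0,0,0,0,0,0]'

```text
time_s: 9.35
ee_pos: [0.4829, -0.2741, 0.0704]
eef_rot: [3.141, -0.0, 0.291]
force: [-1.6, -0.0, -4.9]
grip_width: 0.058
grip_force: 25.0
```

Floor is at 10 mm as expected, leaving about 4 mm to go. I'll creep down.

apply_moves --plan '[0,0,0.5,0,0,0,0.5,0,0,0,0.5,0,0,0,0.5,0,0,0,0.5,0,0,0,0.5,0,0,0,0,0,0,0,0,0]'

```text
time_s: 10.15
ee_pos: [0.4828, -0.274, 0.0672]
eef_rot: [-3.142, 0.0, 0.291]
force: [-0.7, -0.4, -5.0]
grip_width: 0.0578
grip_force: 25.0
```

apply_moves --plan '[0,0,0.2,0,0,0,0.2,0,0,0,0.2,0,0,0,0,0,0,0,0,0]'

```text
time_s: 10.65
ee_pos: [0.4829, -0.274, 0.0667]
eef_rot: [-3.142, 0.0, 0.291]
force: [0.3, 0.4, -5.3]
grip_width: 0.0581
grip_force: 25.0
```

apply_moves --plan '[0,0,0.2,0,0,0,0.2,0,0,0,0.2,0,0,0,0,0,0,0,0,0]'

```text
time_s: 11.15
ee_pos: [0.483, -0.2741, 0.0664]
eef_rot: [3.141, -0.0, 0.291]
force: [-1.0, 1.9, 1.5]
grip_width: 0.0579
grip_force: 25.0
```

Contact. I'll release and retreat.

apply_moves --plan '[0,0,0,0,0,0,0,0,0,0,0,0,0,0,0,0,0,0,0,0,0,0,0,0,0,0,0,0,0,0,0,0]' --hand 1

```text
time_s: 11.95
ee_pos: [0.4828, -0.2741, 0.066]
eef_rot: [-3.142, 0.0, 0.291]
force: [0.4, -0.7, -0.6]
grip_width: 0.0937
grip_force: 0.0
```

apply_moves --plan '[0,0,-4,0,0,0,-10,0,0,0,-15,0,0,0,-20,0,0,0,-20,0,0,0,-20,0,0,0,-20,0,0,0,-15,0,0,0,-6,0,0,0,0,0,0,0,0,0]'

```text
time_s: 13.05
ee_pos: [0.4826, -0.2739, 0.1955]
eef_rot: [-3.141, 0.0, 0.291]
force: [0.1, 0.2, 0.4]
grip_width: 0.0942
grip_force: 0.0
```

```bash
python3 - <<'E'
from h import *
from station import camera
c=camera("scene"); s=c["image"][130:250,60:400,::-1]
cv2.imwrite("pics/d.png",cv2.resize(s,None,fx=2.2,fy=2.2))
to(.483,-.274,.2)
E
```

```text
t 13.1 tcp [ 0.4826 -0.2739  0.1953] rpy [-3.141e+00  1.000e-03  2.910e-01] tool mm [ 0.4  0.2 -4.7] F [-0.34 -0.67 -0.19]
```

View pics/d.png

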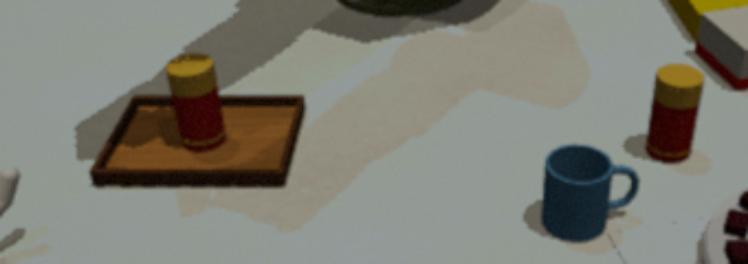

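The full tin stands upright in the tray at (200,105). The other tin at (675,115) and the mug at (578,195) are undisturbed, and the gripper is clear.

```bash
python3 -c "
from station import ctrl; print(ctrl.hand_in())"
```

```text
the job is handed in; nothing more can be done
None
```

The full tin (about 0.47 kg by lifting) stands upright in the tray, the other tin and the mug were not touched, and the job was handed in at about 13 s.

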